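# Plug the air-sampling head into the push-fit port

## Robot

A 6-joint arm with a two-finger parallel gripper is mounted at the origin on a cart in front of the work surface, level with it; the furniture and walls round the work are solid. World frame = base frame: x ahead of the robot, y to its left, z up, the work surface at z = 0. Lengths are in mm, angles in rad, forces in N, time in s.
With the tool pointing down it reaches from about 275 to 850 mm from the base axis. Payload 19 kg.
Tool frame: the origin (TCP) lies on the centre line of the jaws, within the pads' length; the fingertips stand 19 mm ahead of it and the grasp point (between the pads) is the TCP; z points along the fingers, y is the line along which they close (so a half turn about z gives the same grasp; the last joint's range is limited). The gripper opens to 85 mm and grips with 20 to 120 N. Pads are 22 mm wide; open, the fingers measure 114 mm over their backs; the gripper's body (76 mm by 85 mm) begins 54 mm behind the grasp point. The pads swing forward as they close: fully open they stand 13 mm farther back than shut.
Start: joints at [1.072, 0.15, 1.437, -0, 1.554, -0.134], TCP at [205.141, 537.131, 250.267] pointing down, gripper open.
Joint ranges: [-2.8, 2.8], [-0.68, 2.1], [0.12, 2.68], [-1.39, 4.53], [0.16, 2.79], [-2.81, 2.81]. Speed limits (rad/s): [1.89, 1.89, 2.22, 3.01, 3.01, 3.01].

## Interface

Orientations are given as [roll, pitch, yaw] about the fixed x, y, z axes, in that order (R = Rz(yaw) Ry(pitch) Rx(roll)).
In Python, from plant import robot gives the robot as it stands. Calls block until the motion is done:
- robot.move_ptp(position, orientation): joint-space move of the TCP to a pose.
- robot.move_linear(position, ori=None, speed=150): straight line of the TCP; ori=None keeps the orientation; speed is the mean speed in mm/s.
- robot.set_joints(angles): joint-space move.
- robot.gripper_to(opening): finger opening in mm; the grip force is fixed at half the most; returns when the fingers have stopped.
- robot.wait(seconds).
- robot.ik(position, orientation): joint angles nearest the present ones, or None.
- robot.read_state(): the state.
- robot.snapshot(name): name is "scene" or "top"; returns the picture (384x512x3 uint8, red, green, blue); there is no depth.
- robot.camera_params(name): a dict with "vertical_fov" (degrees; the focal length in pixels is half the picture's height over the tangent of half this angle, whatever the lens; pixels are square), "cx", "cy" (the principal point, pixels), "dist_coeffs" ([k1, k2, p1, p2, k3] as OpenCV has them; the pictures are not rectified), "camera_from_world" (4x4, takes a point from world to camera coordinates). Camera axes: x right, y up, looking along -z (the intrinsics and any distortion apply to the point x, -y, -z); pixel columns grow to the right and rows downward; lengths in mm; the calibration is good to about 2 mm. A picture is of the moment at which its call begins. camera_params takes no time and is no camera call.
A pose or a line that the arm cannot do raises robot.IKError and nothing moves.
- robot.close_job(): hands the job in; it is judged then, once.
Trained networks look in the newest picture that a camera, given by its name, has taken for a name from the list of things; names that differ only in an ending like _2 or _b are one class to them, and where a whole thing is asked for, a point or a joint stands for the part that bears it (a point fixed in the world has none). Each returns a list of dicts, best first, with "confidence" (0 to 1); they miss things now and then, are a little off and sometimes report something else, mostly with a low value. They report only what shows in the picture. A call takes as long as a camera call. They do not tell look-alikes from the thing itself.
- robot.trace(camera, label): "mask" (384x512 bool, what is visible of it) and "extent" ([left, top, width, height] in pixels, round what is visible of it).
The state is a dict: "clock": time; "qpos": joint angles; "qd": joint speeds; "tau": joint torques, N m; "tool_pos": TCP position; "tool_rot": TCP orientation; "wrist_force": force on the tool from outside, world axes, zero at the start; "torque": the same for the moment, N m; "width": finger opening in mm; "grasp_force": force on a finger pad.
Only numpy, scipy, OpenCV 4.12 (cv2) and the standard library are available. Lean on these libraries where they do the work, as an engineer would, in place of code of your own. Each camera call takes 0.05 s, during which the arm holds its last target. There are 200 camera calls.

## Task

Take the air-sampling head out of its stand and push its stem straight down into the open push-fit port of the manifold until the catches click in behind its nose, never forcing it beyond about 20 N. Then, still holding it, tug it upward with about 10 N to make sure that it is locked, and let go, leaving it locked upright in the port and the jars and the soil beaker where they are.

Things in the scene. Friction and masses are not known exactly. Their poses are not given: they have to be found in the camera images.
- head: air-sampling head, loose, 0.1 to 0.2 kg, 102 mm long: round aluminium filter cup (diameter 40 mm, from 62 to 102 mm above the origin; grip it from above across its diameter) on a steel stem of 16 mm diameter. Origin at the stem's lower tip, z up the stem to the cup. Starts upright in the stand; round, so its yaw does not matter
- stem_tip (a point): lower tip of the head's stem (the head's origin). From the tip up: cone from 7 to 16 mm diameter over 8 mm, full 16 mm up to 17 mm (the nose), groove of 9 mm diameter with square edges from 17 to 26 mm, then 16 mm up to the cup at 62 mm
- stand: black plastic stand of the head, fixed: foot disc of 80 mm diameter, column of 36 mm diameter and 74 mm height with a 20 mm hole from above. Origin at the centre of the underside. The cup's underside rests on the column's top, so the stem tip starts 12 mm above the desk
- manifold: fixed aluminium bar, 66 x 260 mm (long along its y), top 30 mm above the desk, origin at the centre of the underside. On it stand three upright steel ports in a row 75 mm apart, 60 mm high, 32 mm in diameter, each on a hexagon. Two are blanked by a 6 mm high dark hexagonal plug, one is open; which one varies
- port: the open push-fit port, fixed; origin at the centre of its underside, 30 mm above the desk; z up along its bore. In the bore, at a depth that cannot be seen and varies by 12 mm, sit two spring catches and under them a springy seal. More than 25 N between head and port damages it; a depth chosen beforehand falls short of the click or overloads the seal
- port_mouth (a point): centre of the open port's mouth, 90 mm above the desk; bore straight down, 18 mm diameter. The catches lock when the stem tip is 35 to 47 mm below (where in this range is unknown); passing them takes 5 to 12 N, then resistance drops. About 1 mm deeper the tip meets the seal, which pushes back with 16 N per mm
- catch_left (a joint): inward-sprung catch inside the open port, on the manifold's +y side: 0 m at rest (port empty, or snapped in behind the nose), about 0.0025 m while the nose passes; its square underside then holds the nose. A pulled head rises 1 mm off the seal until both catches hold it; they yield 1 mm per 8 N
- catch_right (a joint): the same catch on the other side, at -y; same values
- jar_a: bystander: small screw-cap jar, diameter 53 mm, height 55 mm, loose, origin at the centre of its underside
- jar_b: bystander: another such jar, loose, origin at the centre of its underside
- soil_beaker: bystander: beaker with press lid, diameter 118 mm, height 100 mm, loose, origin at the centre of its underside
Not all that is in view belongs to the job. There is more than one size of the head; the job needs the smaller.

How it is judged (in metres and radians):
On the way, in this order (a step that is already met when the one before it is completed fails the run):
1. the head is pushed into the open port until both catches have snapped in behind its nose (value of joint each of catch_left, catch_right below 0.0008 m and z of stem_tip in the frame of port_mouth below -0.0325 m and horizontal distance between stem_tip and port_mouth below 0.004 m and angle between head's own z axis and vertical below 0.13 rad), for 0.1 s.
2. the locked head is tugged upward, so that the catches hold it with a clear force (all of step 1 and (contact force between head and catch_left above 3 N or contact force between head and catch_right above 3 N)), for 0.1 s.
At the end, for the whole second after the job is handed in: The head stands locked in the open port: stem tip at least 32.5 mm below the mouth and within 4 mm of its axis, both catches back at rest (under 0.8 mm out), the head upright within 0.13 rad, at rest and released (all of step 1 and linear speed of head below 0.02 m/s); the robot touches nothing.
It fails at once if the head is pressed or pulled against the port with more than 25 N (contact force between head and port above 25 N).
It fails at once if the first jar is moved by more than 30 mm (distance of jar_a from where it was at the start of the episode above 0.03 m).
It fails at once if the second jar is moved by more than 30 mm (distance of jar_b from where it was at the start of the episode above 0.03 m).
It fails at once if the soil beaker is moved by more than 30 mm (distance of soil_beaker from where it was at the start of the episode above 0.03 m).
It also fails if it takes over 48 s, if anything falls off the work surface, if the arm or the gripper's body presses on something with over 40 N, if the wrist force passes 120 N, or if a joint passes its speed limit or range.

## Working session

There is one attempt and no reset: what is moved stays moved. The work goes in short steps, each a Python script; the robot and the scene stay as the last script left them, time stands still between calls to the robot, and variables do not carry over. Pictures are saved under pics/ and viewed, at most 10 in all, crops included, and the job is handed in when it is done.

```bash
mkdir -p pics
python3 - <<'E'
from plant import robot
import cv2,numpy as np
for c in ("scene","top"):
    im=robot.snapshot(c); cv2.imwrite(f"pics/{c}0.png",im[:,:,::-1])
    p=robot.camera_params(c); print(c,{k:(np.round(v,4).tolist() if not np.isscalar(v) else v) for k,v in p.items()})
    for l in ("head","stand","manifold","port","jar_a","soil_beaker"):
        print(l,[(round(d["confidence"],2),d["extent"]) for d in robot.trace(c,l)])
s=robot.read_state(); print(s["clock"],s["tool_rot"],s["wrist_force"])
E
```

```text
scene {'vertical_fov': 55.45762817320005, 'cx': 247.0448612037774, 'cy': 193.81543179172, 'dist_coeffs': [-0.1074, 0.0, 0.0, 0.0, 0.0], 'camera_from_world': [[0.693, -0.721, -0.0028, -385.758], [0.4374, 0.4173, 0.7966, -285.3451], [-0.5731, -0.5532, 0.6045, -684.5888], [0.0, 0.0, 0.0, 1.0]]}
head [(0.56, [162.5, 159.0, 16.2, 19.8]), (0.21, [273.3, 187.8, 10.0, 27.7])]
stand [(0.86, [161.7, 173.3, 26.5, 26.7])]
manifold [(0.73, [271.3, 190.1, 12.7, 26.6]), (0.7, [243.0, 184.5, 73.6, 67.3])]
port [(0.67, [272.1, 192.1, 14.3, 24.2])]
jar_a [(0.92, [316.9, 305.6, 27.8, 33.4]), (0.52, [183.8, 140.1, 15.4, 17.1])]
soil_beaker [(0.77, [222.1, 133.2, 41.9, 41.4])]
top {'vertical_fov': 51.82275330366194, 'cx': 259.61114595609496, 'cy': 196.53199484792304, 'dist_coeffs': [-0.1303, 0.0, 0.0, 0.0, 0.0], 'camera_from_world': [[0.0161, -0.9998, 0.0099, -54.7064], [0.9921, 0.0172, 0.1243, -527.6436], [-0.1244, 0.0078, 0.9922, -1176.1673], [0.0, 0.0, 0.0, 1.0]]}
head [(0.88, [148.6, 241.7, 24.0, 21.5]), (0.69, [167.7, 209.3, 18.3, 11.9])]
stand [(0.57, [166.8, 204.9, 23.7, 24.8])]
manifold [(0.76, [229.9, 157.6, 87.6, 46.6]), (0.74, [176.4, 121.2, 40.5, 42.2])]
port [(0.64, [265.9, 172.4, 15.2, 13.5])]
jar_a [(0.68, [127.3, 151.8, 18.5, 21.4]), (0.5, [355.4, 233.1, 22.3, 21.9])]
soil_beaker [(0.57, [175.8, 121.7, 41.5, 43.1])]
0.7 [-3.14149172e+00 -1.11876691e-05  2.77680467e+00] [ 0.36150829  1.12513501 -0.99226188]
```

View pics/scene0.png

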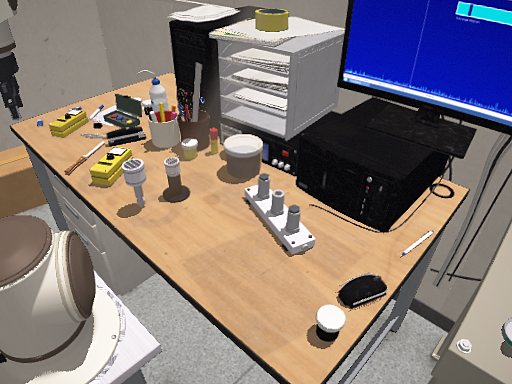

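View pics/top0.png

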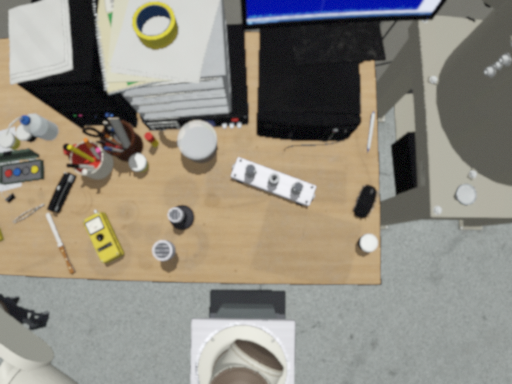

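The scene shows two heads. One is free-standing at scene (134,180) / top (163,251). The other is in the black stand at scene (173,170) / top (178,216). The one in the stand fits the description because it is narrower and its cup rests on the black column. The manifold is at top (273,181), and I need a crop to see which port is open.

```bash
cat > h.py <<'E'
import numpy as np,cv2
from plant import robot
def K(c):
    p=robot.camera_params(c); f=192/np.tan(np.radians(p["vertical_fov"])/2)
    return np.array([[f,0,p["cx"]],[0,f,p["cy"]],[0,0,1]]),np.array(p["dist_coeffs"]),np.array(p["camera_from_world"])
def unproj(c,uv,z):
    k,d,T=K(c); x,y=cv2.undistortPoints(np.array([[uv]],float),k,d)[0,0]
    r=T[:3,:3].T@[x,-y,-1]; o=-T[:3,:3].T@T[:3,3]
    return o+r*(z-o[2])/r[2]
def proj(c,P):
    k,d,T=K(c); P=np.atleast_2d(P)@T[:3,:3].T+T[:3,3]; P=P*[1,-1,-1]
    return cv2.projectPoints(P,np.zeros(3),np.zeros(3),k,d)[0][:,0]
E
python3 - <<'E'
from h import *
s=cv2.imread("pics/scene0.png");t=cv2.imread("pics/top0.png")
cr=lambda im,x,y,w,h,k: cv2.resize(im[y:y+h,x:x+w],(w*k,h*k),interpolation=cv2.INTER_CUBIC)
c=np.zeros((600,800,3),np.uint8)
c[:300,:400]=cr(s,235,165,80,60,5); c[:300,400:]=cr(t,230,150,80,60,5)
c[300:,:400]=cr(s,115,150,80,60,5); c[300:,400:]=cr(t,140,200,80,60,5)
cv2.imwrite("pics/crop.png",c)
E
```

```text
(no output)
```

View pics/crop.png

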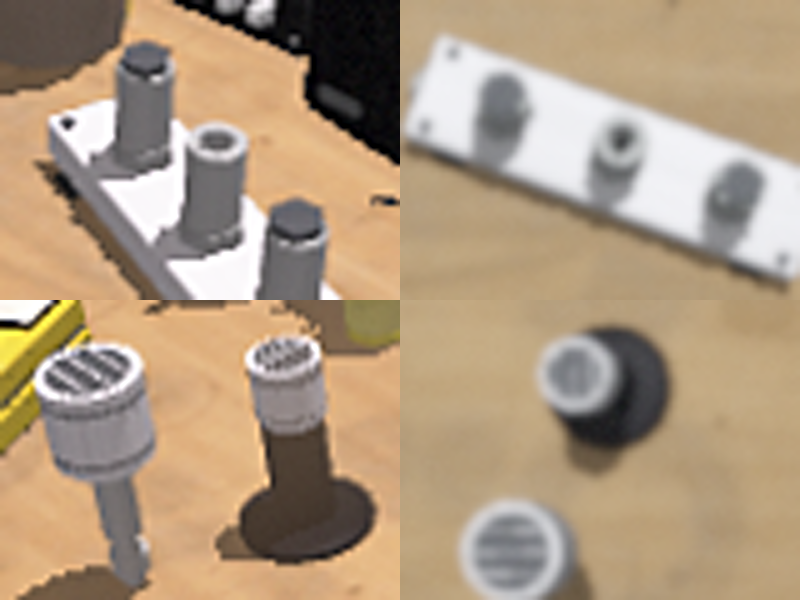

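Run:
```python
from h import *
for n,uv,us,z in (("cup",(175.2,214.4),(171.4,160.4),114),("mouth",(273.6,178),(278,193),90),("plugL",(249.9,169.5),(263.7,176.2),96),("plugR",(297,186.8),(293.7,208.7),96)):
    print(n,unproj("top",uv,z).round(1),unproj("scene",us,z).round(1))
# column axis / big head / refine: bright blob centroids
for n in("top","scene"):
    im=cv2.imread(f"pics/{n}0.png")
    g=cv2.cvtColor(im,cv2.COLOR_BGR2HSV)
    m=((g[...,1]<45)&(g[...,2]>90)).astype(np.uint8)
    uv=(175,214) if n=="top" else (172,161)
    N,l,st,ce=cv2.connectedComponentsWithStats(m)
    i=l[uv[1],uv[0]]; print(n,st[i],ce[i])
    uv=(262,187) if n=="top" else (300,240)
    i=l[uv[1],uv[0]]; print("manif",st[i]); r=cv2.minAreaRect(np.argwhere(l==i)[:,::-1].astype(np.float32)); 
    if n=="top":
        b=cv2.boxPoints(r); print(np.array([unproj(n,q,30) for q in b]).round(1).tolist(), unproj(n,r[0],30))
print(unproj("top",(163,250.5),140))
```

```text
cup [462.9 194.4 114. ] [464.8 197.6 114. ]
mouth [576.9 -85.6  90. ] [577.1 -88.   90. ]
plugL [599.8 -15.7  96. ] [601.1 -18.4  96. ]
plugR [ 551.1 -153.9   96. ] [ 549.4 -158.9   96. ]
top [167 206  17  17 221] [175.1040724  214.42081448]
manif [ 230  157   87   49 2002]
[[588.4, 54.0, 30.0], [658.5, 30.3, 30.0], [566.2, -226.8, 30.0], [497.3, -201.2, 30.0]] [577.23427387 -86.2191674   30.        ]
scene [164 157  16  20 253] [172.07509881 166.62055336]
manif [ 245  174   71   80 2330]
[360.23873141 219.3931031  140.        ]
```

The crop confirms both choices: the small head in the black stand, with its cup at (464,196), and the middle port, which has the bore showing and no plug, at (577,-87). The manifold centre gives the same spot, so I'm grasping now.

Run:
```python
from h import *
o=[np.pi,0,2.777]
robot.move_ptp([464,196,230],o)
robot.move_linear([464,196,98],speed=120)
a=robot.read_state()
robot.gripper_to(30)
s=robot.read_state(); print(s["clock"],s["tool_pos"],s["width"],s["grasp_force"],a["wrist_force"],s["wrist_force"])
robot.move_linear([464,196,240],speed=150)
s=robot.read_state(); print(s["clock"],s["width"],s["wrist_force"])
robot.move_ptp([570,-75,235],o)   # tip ~149
robot.move_linear([577,-86.5,200],speed=100)  # tip ~114
robot.wait(0.3)
s=robot.read_state(); print(s["clock"],s["tool_pos"],s["width"],s["wrist_force"],s["torque"])
c=np.zeros((600,800,3),np.uint8)
for i,n in enumerate(("scene","top")):
    im=robot.snapshot(n)[:,:,::-1]; cv2.imwrite(f"pics/{n}1.png",im)
    x,y=(238,130) if n=="scene" else (228,140)
    c[:,i*400:i*400+400]=cv2.resize(im[y:y+120,x:x+80],(400,600),interpolation=cv2.INTER_CUBIC)
cv2.imwrite("pics/crop1.png",c)
```

```text
4.0167 [464.17895321 196.01417653  98.52444745] 38.63786668173495 59.95652675628662 [ 0.49613682 -0.15172752  0.82223318] [-2.11748259 -0.81036608  7.01437153]
5.1167 39.058228497328166 [-0.18902379 -0.31874636 -1.67834647]
7.0583 [577.08144717 -86.44079035 200.43545622] 38.49764359525799 [-0.04469079  0.60155978 -1.70350114] [-0.00970409  0.00373361  0.02398661]
```

View pics/crop1.png

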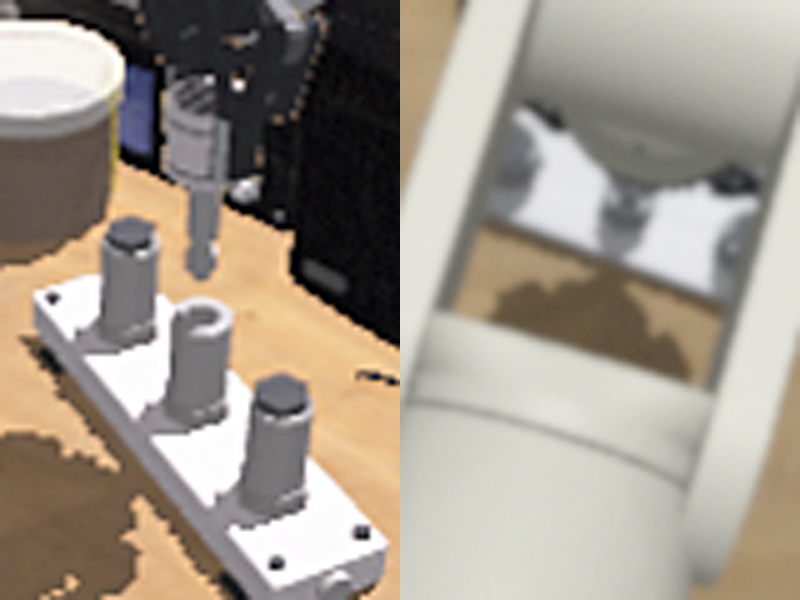

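Run:
```python
from h import *
P=[577,-86.5]
print(proj("scene",[P+[130],P+[114.4],P+[90]]).round(2), proj("scene",[[578,-86.5,114.4],[577,-85.5,114.4]]).round(2))
g=cv2.imread("pics/scene1.png")
for y in (170,174,178,182,185,188,190,191,192,193,194,195,196,198,202,206): print(y,g[y,268:292].mean(1).astype(int))
```

```text
[[278.28 179.66]
 [277.97 184.85]
 [277.51 192.77]] [[278.24 184.68]
 [277.66 184.69]]
170 [191 190 187 187 184 182 187 156 103 115 118 118 116 128  92   0  12  48
  83  70  38  30  13  16]
174 [147 173 189 193 195 198 191 146 105 117 117 119 113 128 172 187 186 191
 193 197 183 166 116  11]
178 [149 209 199 194 190 188 190 176 130 115 118 129 166 187 186 186 186 185
 184 185 186 189 188 187]
182 [113 153 194 196 191 191 175 126 109 116 117 115 107 159 192 188 189 189
 186 188 188 185 185 186]
185 [119 157 188 190 189 189 191 190 158 109 100 126 180 197 194 192 187 183
 181 178 178 180 183 186]
188 [114 163 194 184 183 184 187 186 187 187 185 185 184 184 186 186 186 187
 187 187 188 190 190 189]
190 [109 238 255 250 202 198 220 233 237 236 231 234 240 231 211 194 192 193
 195 195 196 196 194 195]
191 [107 231 255 255 252 235 244 213 160 156 152 156 182 223 236 223 202 197
 199 198 196 196 195 196]
192 [121 234 255 255 246 156 177 155 105 104 107 105 108 156 219 235 216 189
 187 178 177 192 197 198]
193 [135 240 255 255 191  92 116 124 112 114 113 109  96 138 212 237 210 177
 186 175 173 185 194 199]
194 [169 241 255 253 135 102 112 113 110 107 105  99 118 196 239 236 206 182
 187 186 185 189 195 198]
195 [122 215 255 253 120 105 115 112 122 171 198 213 228 242 242 191 171 188
 187 188 189 191 190 193]
196 [ 90 199 255 253 122 105 113 128 169 203 213 226 237 206 159 127 160 192
 187 187 188 188 189 189]
198 [208 255 255 252 121 105 113 115 114 114 114 111 112 116 116 128 177 196
 192 192 191 191 190 190]
202 [252 253 255 247  85 108 116 118 119 119 120 119 119 119 118 143 182 192
 190 190 189 188 187 188]
206 [253 255 254 145  97 112 117 117 118 120 120 117 117 115 109 202 255 255
 223 187 177 136 122 118]
```

```bash
cat >> h.py <<'E'
B=np.array([-0.05,0.6,-1.7])
def step(p,v=20):
    robot.move_linear(list(p),speed=v); s=robot.read_state()
    return s,np.array(s["wrist_force"])-B
E
python3 - <<'E'
from h import *
p=np.array([577.7,-87.2,178.]); step(p,60)
while p[2]>145:
    p[2]-=1.5; s,f=step(p)
    print(round(s["clock"],2),p.round(2),np.round(s["tool_pos"][2],2),f.round(1),np.round(s["torque"],2))
    if f[2]>4 : break
    if np.hypot(*f[:2])>3: p[:2]+=f[:2]/np.hypot(*f[:2])*0.3
E
```

```text
7.92 [577.7 -87.2 176.5] 176.66 [0.9 0.  0.1] [ 0.04  0.02 -0.02]
8.18 [577.7 -87.2 175. ] 174.95 [ 0.6 -0.   0. ] [-0.04 -0.05 -0.  ]
8.43 [577.7 -87.2 173.5] 173.4 [ 0.  -0.2 -0.3] [-0.03  0.01 -0.05]
8.68 [577.7 -87.2 172. ] 171.9 [-0.2 -0.4 -0.3] [-0.03 -0.    0.  ]
8.93 [577.7 -87.2 170.5] 170.39 [ 0.1 -0.2  0.6] [-0.01 -0.02  0.03]
9.18 [577.7 -87.2 169. ] 169.01 [ 1.7 -1.  -0.3] [ 0.1  -0.21  0.01]
9.43 [577.7 -87.2 167.5] 167.48 [ 2.5 -0.6  0.4] [ 0.14 -0.65 -0.04]
9.68 [577.7 -87.2 166. ] 165.99 [ 4.5  0.3 -0.7] [ 0.32 -0.95 -0.03]
9.93 [578.   -87.18 164.5 ] 164.35 [ 4.   0.4 -0.6] [ 0.32 -0.88  0.05]
10.18 [578.3  -87.15 163.  ] 162.79 [ 2.1  0.3 -1.4] [ 0.28 -0.66  0.  ]
10.43 [578.3  -87.15 161.5 ] 161.34 [ 1.9  0.7 -0.4] [ 0.2  -0.64  0.01]
10.68 [578.3  -87.15 160.  ] 159.88 [ 3.  -0.2 -0.7] [ 0.22 -0.68 -0.03]
10.93 [578.6  -87.17 158.5 ] 158.3 [ 1.5  0.2 -0.8] [ 0.18 -0.42 -0.  ]
11.18 [578.6  -87.17 157.  ] 156.88 [ 1.9  0.8 -0.3] [ 0.26 -0.3   0.02]
11.43 [578.6  -87.17 155.5 ] 155.41 [1.3 0.6 0.4] [ 0.35 -0.32 -0.03]
11.68 [578.6  -87.17 154.  ] 154.02 [ 1.9 -0.6  2.8] [ 0.11 -0.3   0.02]
11.93 [578.6  -87.17 152.5 ] 152.48 [ 1.7 -0.6  3.5] [ 0.04 -0.22 -0.01]
12.18 [578.6  -87.17 151.  ] 150.53 [ 3.  -0.7 -1.8] [ 0.03 -0.48  0.04]
12.43 [578.89 -87.24 149.5 ] 149.23 [ 1.2 -0.1 -0.6] [ 0.   -0.2   0.02]
12.68 [578.89 -87.24 148.  ] 147.89 [ 0.3 -0.6 -0.1] [ 0.05 -0.19  0.03]
12.93 [578.89 -87.24 146.5 ] 146.44 [1.1 0.2 0.5] [ 0.01 -0.18  0.02]
13.18 [578.89 -87.24 145.  ] 144.9 [0.9 0.1 0. ] [-0.01 -0.17  0.02]
```

Run:
```python
from h import *
p=np.array([578.89,-87.24,145.])
for _ in range(60):
    p[2]-=0.4; s,f=step(p,8)
    print(round(s["clock"],2),p[2].round(2),np.round(s["tool_pos"][2],2),f.round(1))
    if f[2]>9 or p[2]<127: break
```

```text
13.43 144.6 144.62 [ 1.2 -0.4  1.4]
13.68 144.2 144.23 [1.3 0.5 1.6]
13.93 143.8 143.77 [0.8 0.  1.5]
14.18 143.4 143.37 [0.4 0.1 1.8]
14.43 143.0 142.93 [ 0.5 -1.3  2.5]
14.68 142.6 142.56 [1.4 0.5 2.4]
14.93 142.2 142.18 [ 0.9 -0.3  1.7]
15.18 141.8 141.75 [ 1.  -0.7  0.5]
15.43 141.4 141.33 [-0.5 -0.4  1.5]
15.68 141.0 140.6 [ 0.3 -1.9 -2.9]
15.93 140.6 140.43 [ 0.2 -1.6 -2.4]
16.18 140.2 140.29 [-0.4 -0.3  0.5]
16.43 139.8 139.83 [ 0.1 -0.7  0.2]
16.68 139.4 139.38 [ 0.4 -0.9  0.1]
16.93 139.0 139.13 [ 0.1 -0.2  1.2]
17.18 138.6 138.86 [-1.5  0.1  3.7]
17.43 138.2 138.6 [-1.2 -0.5  7.9]
17.68 137.8 138.43 [-0.4 -0.1 10.1]
```

The trace fits a lock. The catches ran up the cone until TCP z≈151, rode the 9 mm nose, and snapped in at z≈140.8. The seal then began about 1.5 mm lower, rising steeply. Next is the tug.

Run:
```python
from h import *
p=np.array([578.89,-87.24,137.8])
for _ in range(30):
    p[2]+=0.4; s,f=step(p,8)
    print(round(s["clock"],2),p[2].round(2),np.round(s["tool_pos"][2],2),f.round(1),round(s["width"],1))
    if f[2]<-9.5 or p[2]>144.5: break
if f[2]<-9:
    robot.wait(0.5); s=robot.read_state(); print("hold",np.array(s["wrist_force"])-B,s["tool_pos"])
```

```text
17.93 138.2 138.61 [-1.5 -0.3  7.2] 38.6
18.18 138.6 138.73 [-0.8 -1.3  5.8] 38.5
18.43 139.0 138.9 [ 0.8 -0.9  3.6] 39.1
18.68 139.4 139.18 [0.6 0.8 0.6] 38.7
18.93 139.8 139.66 [ 0.9  0.1 -1.1] 38.7
19.18 140.2 140.19 [-0.1 -1.3  0.1] 38.7
19.43 140.6 140.45 [-0.  -1.1 -2.5] 38.2
19.68 141.0 140.74 [ 0.5 -0.7 -5.1] 38.7
19.93 141.4 141.17 [ 0.6 -1.  -8.5] 38.5
20.18 141.8 141.54 [  0.7  -1.8 -11.7] 38.6
hold [  0.11389734  -0.14507771 -12.52558298] [578.80810961 -87.23192836 141.72452467]
```

The catches hold at about 12 N, so I'm relaxing to neutral, releasing and retreating.

Run:
```python
from h import *
s,f=step([578.89,-87.24,139.8],8); print(f.round(1))
robot.gripper_to(75); s=robot.read_state(); print(s["width"],np.round(np.array(s["wrist_force"])-B,1))
robot.move_linear([578.89,-87.24,270],speed=120)
robot.move_ptp([420,-20,300],[np.pi,0,2.777]); robot.wait(0.3)
s=robot.read_state(); print(s["clock"],s["tool_pos"],s["wrist_force"])
im=robot.snapshot("scene")[:,:,::-1]; cv2.imwrite("pics/end.png",cv2.resize(im[130:250,170:330],(800,600),interpolation=cv2.INTER_CUBIC))
```

```text
[ 0.8 -1.2 -1.2]
74.75681100927189 [ 1.  -0.3  0.7]
23.7833 [420.42305564 -20.23348559 299.53980216] [-0.34429719 -0.27786521 -0.44319405]
```

View pics/end.png

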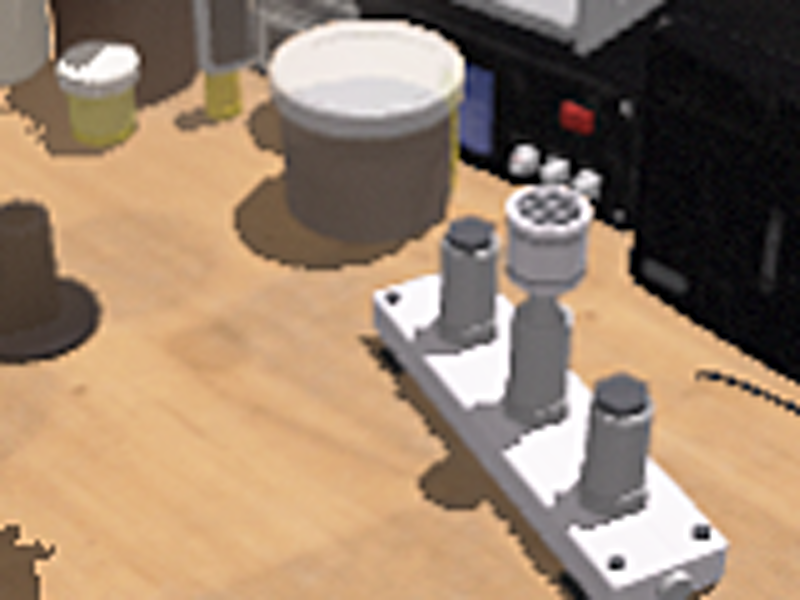

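The head stands upright in the middle port, with its cup at crop (548,240) above the port at (540,360). The stand is empty and the beaker and the jar in this view have not moved.

```bash
python3 -c "
from plant import robot
print(robot.close_job())"
```

```text
the job is handed in; nothing more can be done
None
```

The job is handed in: the head is locked upright in the middle (open) port, pushed in with about 10 N, held against a 12.5 N upward tug and released at 24 s; the close-out returned no verdict.

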